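# Hold a lens barrel pressed into a V-block

### The job

Three lens barrels lie in the grey parts tray: pick out the one that is both thick and long, lift it clear of the tray and seat it lengthwise in the steel V-block, centred on the block and resting on both sides of the V. Finish while still holding it there with the gripper, pressing it down with about 10 N (well under 40 N) so that it bears on both sides of the V; do not let go at the end. Leave the two other barrels in the tray and the syringe and the tape roll where they are.

Things in the scene. Friction and masses are not known exactly. Their poses are not given: they have to be found in the camera images.
- lens_barrel: the target: lens barrel, a plain bright metal cylinder with glass ends, 28 mm in diameter and 110 mm long, about 0.1 kg, the only one of the three that is both thick and long. It starts lying in the tray and can roll. Origin at its centre; its x axis runs along the barrel (both ends are alike)
- short_barrel: another barrel in the tray, as thick but short: 28 mm in diameter, 62 mm long. Origin at its centre, x along the barrel. Stays in the tray
- slim_barrel: another barrel in the tray, as long but slim: 16 mm in diameter, 110 mm long. Origin at its centre, x along the barrel. Stays in the tray
- tray: open grey parts tray fixed to the table, 168 mm (its x) by 266 mm (its y), walls 36 mm high and 4 mm thick, floor 8 mm above the table. Origin at the centre of its underside on the table. The three barrels lie in it side by side, about 75 mm apart along its y, each roughly along its x (within 15 degrees)
- v_block: V-block fixed to the table: base plate 150 mm (x, along the V groove) by 84 mm (y), 12 mm thick, with two steel V saddles, each 28 mm long and 64 mm wide, top 57 mm above the table, centred 41 mm either side of the middle along x. Between them a 54 mm gap, open down to the base plate, gives room for fingers. Origin: centre of the underside, on the table
- v_seat (a point): the point where the centre of the target barrel lies when it is properly seated: 55 mm above the table over the middle of the V-block, axes as v_block
- flank_left: the V is a right angle, 44 mm wide at its top, flanks at 45 degrees, ground and oiled (friction about 0.15); this is the flank on the block's +y side (of both saddles); origin as v_block. One contact line of the seated barrel is on it, 10 mm below and 10 mm beside the barrel's axis
- flank_right: the flank of the V on the block's -y side (of both saddles); origin as v_block. The other contact line is on it
- syringe: bystander: clear 20 ml syringe lying behind the work, 112 mm long, 25 mm high; origin at its underside
- tape: bystander: white paper tape roll lying flat behind the work, 66 mm across, 26 mm high; origin at its underside
There are look-alikes about, which are no part of the job. What is shaped like the lens_barrel but yellow is not meant.

How it is judged:
By the outcome, as a careful person would: the job done as asked, in the order asked, and still so for the second after the job is handed in, while the arm keeps its last pose, push and grip.
It also fails if it takes over 51 s, if anything falls off the work surface, if the arm or the gripper's body presses on something with over 40 N, if the wrist force passes 120 N, or if a joint passes its speed limit or range.

### The arm

A 6-joint arm with a two-finger parallel gripper is mounted at the origin on a cart in front of the work surface, level with it; the furniture and walls round the work are solid. World frame = base frame: x ahead of the robot, y to its left, z up, the work surface at z = 0. Lengths are in mm, angles in rad, forces in N, time in s.
With the tool pointing down it reaches from about 400 to 925 mm from the base axis. Payload 12.5 kg.
Tool frame: the origin (TCP) lies midway between the tips of the shut fingers; the grasp point (between the pads) lies 19 mm behind it; z points along the fingers, y is the line along which they close (so a half turn about z gives the same grasp; the last joint's range is limited). The gripper opens to 95 mm and grips with 3 to 60 N. Pads are 20 mm wide; open, the fingers measure 119 mm over their backs; the gripper's body (75 mm by 180 mm) begins 59 mm behind the grasp point.
Start: joints at [-1.331, 0.491, 1.559, -0, 1.092, -0.106], TCP at [211.867, -588.015, 188.461] pointing down, gripper open.
Joint ranges: [-3.1, 3.1], [-0.84, 2.19], [0.05, 2.79], [-1.13, 4.28], [0.06, 2.93], [-2.69, 2.69]. Speed limits (rad/s): [2.22, 2.22, 2.79, 3.14, 3.14, 3.14].

### API

Orientations are given as [roll, pitch, yaw] about the fixed x, y, z axes, in that order (R = Rz(yaw) Ry(pitch) Rx(roll)).
In Python, from cell import * gives the robot as it stands.
- The arm moves only by the tool servo_tool, never from a script. Its argument "moves" is one flat list of numbers, 5 for each row, row after row: the shift along the world's x, y, z as a fraction of full scale, then the turn about the world's z as a fraction of full scale, then the opening, from 0 (shut) to 1 (fully open). A call has 1 to 12 rows; each row is the pose to reach, as a shift and turn from the pose commanded when the call began, turning the shorter way round; what a row does not reach only later rows make up. Full scale, the value 1, is 400 mm for a shift and 180 degrees for a turn. A row lasts 1/12 s, in which the tool goes at most 41.7 mm and 7.16 degrees, less where a joint would pass 70% of its speed; a pose out of reach is approached as far as the arm can. A call with a number of a shift or a turn outside -1 to 1 is refused whole. A call with a gripper value outside its range is refused whole. The fingers move at their own pace and stop on an object; the grip force is fixed at half the most. Time passes only in rows, so rows that repeat a pose let the fingers close. It gives the time, the measured TCP pose, the force, the opening and the grip force at its end, in the units of the state.
- state(): the state, without advancing time (a new reading comes with each control period).
- read_camera(name): name is "scene" or "top" or "wrist"; returns (picture, depth): 420x560x3 uint8, blue, green, red; 420x560 float32, mm along the optical axis (not along the pixel's ray), 0 where there is no reading.
- get_calibration(name): a dict with "K" (3x3 intrinsics, pixels), "R" (3x3) and "t" (3): a world point X has camera coordinates R X + t. Camera axes: x right, y down, z forward; pixel columns grow to the right and rows downward; lengths in mm; the calibration is good to about 2 mm. The wrist camera is an equidistant fisheye: a pixel r from the principal point sees the ray r / f radians off the axis. A picture is of the moment at which its call begins: read the wrist's pose just before it. get_calibration takes no time and is no camera call; for the wrist camera it gives the pose at the moment of the call.
- job_done(): hands the job in; it is judged then, once.
The state is a dict: "t": time; "joints": joint angles; "qvel": joint speeds; "tau": joint torques, N m; "eef_pos": TCP position; "tcp_rot": TCP orientation; "ft_force": force on the tool from outside, world axes, zero at the start; "moment": the same for the moment, N m; "opening": opening from 0.0 (shut) to 1.0 (fully open); "grip_force": force on a finger pad.
Only numpy, scipy, OpenCV 4.12 (cv2) and the standard library are available. Lean on these libraries where they do the work, as an engineer would, in place of code of your own. Each camera call takes 0.05 s, during which the arm holds its last target. There are 200 camera calls.

## Working session

There is one attempt and no reset: what is moved stays moved. The work goes in short steps, Python scripts to look and compute and a tool call to move; the robot and the scene stay as the last step left them, time stands still between calls to the robot, and variables do not carry over. Pictures are saved under pics/ and viewed, at most 10 in all, crops included, and the job is handed in when it is done.

Besides the shell and the picture viewer there is one more tool, called after "Request:" in YAML: its name, and indented under it one key for each argument. servo_tool: Moves the arm, as the interface text tells. Its arguments: {"type":"object","properties":{"moves":{"type":"array"}},"required":["moves"]}

```bash
mkdir -p pics
python3 - <<'E'
from cell import *
import cv2,numpy as np
s=state();print(s)
for n in("top","scene"):
    p,d=read_camera(n);cv2.imwrite(f"pics/{n}0.png",p);np.save(f"pics/{n}0.npy",d)
    c=get_calibration(n);print(n,c)
E
```

```text
{'t': 0.0, 'joints': array([-1.33059683e+00,  4.91548863e-01,  1.55946990e+00, -6.02381127e-07,
        1.09171164e+00, -1.05560792e-01]), 'qvel': array([ 0.00056641,  0.00094334,  0.00029653, -0.00077977, -0.0003687 ,
        0.00060726]), 'tau': array([-2.86168543e-04, -6.12654090e+01, -2.58186883e+01,  6.92525133e-02,
        4.81729140e-02, -1.24153994e-04]), 'eef_pos': array([ 211.79561412, -587.71480873,  187.86137324]), 'tcp_rot': array([-3.14046118e+00, -1.19347687e-04,  3.45760495e-01]), 'ft_force': array([ 0.08090732, -0.75455485,  0.20831839]), 'moment': array([ 0.03971056,  0.02966234, -0.03233228]), 'grip_force': 0.0, 'opening': 1.0017288243872697}
top {'K': array([[511.25572319,   0.        , 269.26181795],
       [  0.        , 511.25572319, 202.29252255],
       [  0.        ,   0.        ,   1.        ]]), 'R': array([[-0.01325013, -0.99985739, -0.01047099],
       [-0.98426841,  0.01488724, -0.17605131],
       [ 0.17618209,  0.00797356, -0.9843253 ]]), 't': array([2.01127317e-01, 6.38580745e+02, 1.09263923e+03])}
scene {'K': array([[497.37348657,   0.        , 276.76428841],
       [  0.        , 497.37348657, 220.53657261],
       [  0.        ,   0.        ,   1.        ]]), 'R': array([[-0.6070397 , -0.79448086,  0.01740613],
       [-0.60435797,  0.44732832, -0.65927901],
       [ 0.5159983 , -0.41072807, -0.75169689]]), 't': array([383.63271248, 437.32021465, 921.87695912])}
```

View pics/top0.png

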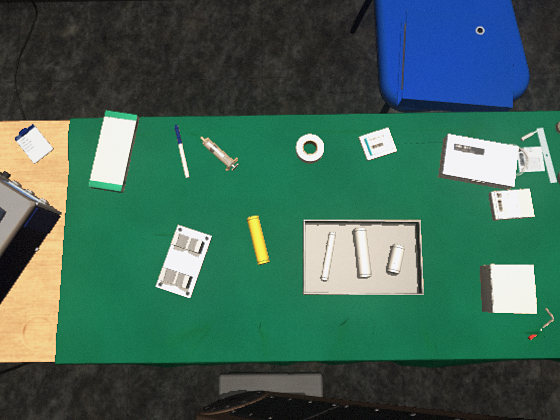

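View pics/scene0.png

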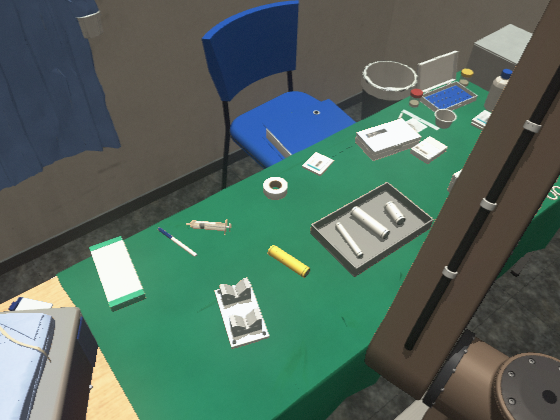

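The target is the middle barrel in the tray, at about (362,252) in the top view. The V-block is at about (184,261), with the yellow decoy at (258,240) between them. I'll enlarge both.

Run:
```python
import cv2,numpy as np
p=cv2.imread("pics/top0.png")
f=lambda x0,y0,w,h:cv2.resize(p[y0:y0+h,x0:x0+w],None,fx=6,fy=6,interpolation=cv2.INTER_CUBIC)
a=f(150,218,66,86);b=f(328,218,66,86)
cv2.imwrite("pics/crop.png",np.hstack([a,b]))
```

```text
(no output)
```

View pics/crop.png

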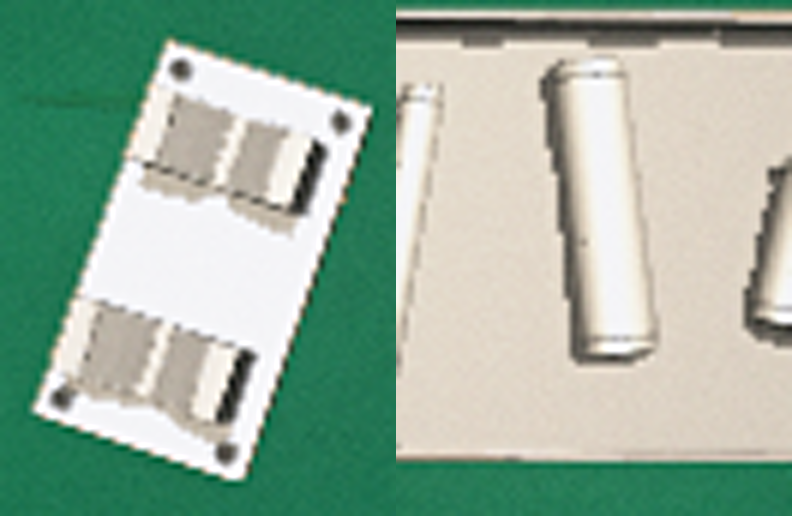

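The left crop shows the V-block plate corners at about (168,40), (372,107), (245,481) and (33,411). The right crop shows the barrel running from about (588,62) to (617,358). I'll turn these into poses, using depth as a check.

```bash
cat > h.py <<'E'
import numpy as np,cv2
from cell import *
def ray(c,u,v):
    C=-c["R"].T@c["t"]; return C,c["R"].T@np.linalg.inv(c["K"])@np.array([u,v,1.])
def atz(c,u,v,z):
    C,d=ray(c,u,v); return C+d*(z-C[2])/d[2]
def cloud(c,d,u0,u1,v0,v1):
    v,u=np.mgrid[v0:v1,u0:u1]; D=d[v0:v1,u0:u1]; m=D>0
    P=np.c_[u[m],v[m],np.ones(m.sum())]@np.linalg.inv(c["K"]).T*D[m][:,None]
    return (P-c["t"])@c["R"]
E
python3 - <<'E'
from h import *
from scipy.optimize import least_squares
np.set_printoptions(precision=2,suppress=True)
c=get_calibration("top");d=np.load("pics/top0.npy")
f=lambda x,y,ox:((x-.0)/6+ox-.5+.08,y/6+218-.5+.08)
k=np.array([atz(c,*f(x,y,150),12) for x,y in[(168,40),(372,107),(245,481),(33,411)]])
print("corners",k,"centre",k.mean(0)); 
e=(k[0]+k[1]-k[2]-k[3])/2;g=(k[0]+k[3]-k[1]-k[2])/2
print("len",np.linalg.norm(e),np.degrees(np.arctan2(e[1],e[0])),"wid",np.linalg.norm(g),np.degrees(np.arctan2(-g[0],g[1])))
P=cloud(c,d,345,378,222,284); 
print("tray floor z",np.median(P[P[:,2]<14][:,2]))
B=P[P[:,2]>18];print(len(B),B[:,2].max())
# cylinder fit: y0,slope,z0 with r=14
def res(q):
    n=np.array([np.cos(q[1]),np.sin(q[1])]); s=-(B[:,0]-500)*n[1]+(B[:,1]-q[0])*n[0]
    return np.hypot(s,B[:,2]-q[2])-14
r=least_squares(res,[np.median(B[:,1]),0,22],loss="soft_l1");print("cyl",r.x,np.degrees(r.x[1]),np.abs(r.fun).mean())
t=(B[:,0]-500)*np.cos(r.x[1])+(B[:,1]-r.x[0])*np.sin(r.x[1]);print("ext",np.percentile(t,[0,1,99,100]))
a=atz(c,*f(588-396,62,328),30);b=atz(c,*f(617-396,358,328),30);print("ends",a,b,(a+b)/2,np.linalg.norm(a-b))
for x,y in[(553,70),(628,70),(575,350),(655,350)]:print(atz(c,*f(x-396,y,328),22))
# vblock saddles
V=cloud(c,d,150,216,218,304);T=V[V[:,2]>50];print("top",T.shape,T.mean(0),V[(V[:,2]>5)&(V[:,2]<20)][:,2].mean())
# tray corners top rim z=36
for u,v in[(304,220),(422,220),(424,294),(303,293)]:print("tray",atz(c,u,v,36))
E
```

```text
corners [[597.92 205.19  12.  ]
 [570.72 125.93  12.  ]
 [429.62 172.98  12.  ]
 [456.78 253.87  12.  ]] centre [513.76 189.49  12.  ]
len 149.02158175385443 -18.7366442639418 wid 84.55967809931253 -18.75096970882049
tray floor z 6.763825492108903
640 40.34299417549379
cyl [-220.71    0.07   20.71] 4.132299123115195 1.788830188490969
ext [-29.68 -28.56  97.24  98.83]
ends [ 580.94 -213.43   30.  ] [ 469.69 -219.3    30.  ] [ 525.31 -216.37   30.  ] 111.4082379701093
[ 579.06 -201.3    22.  ]
[ 578.65 -229.89   22.  ]
[ 473.11 -205.08   22.  ]
[ 472.7  -235.08   22.  ]
top (397, 3) [511.94 190.42  55.22] 10.90206212039965
tray [600.13 -87.11  36.  ]
tray [ 596.19 -354.5    36.  ]
tray [ 431.08 -348.06   36.  ]
tray [436.8  -80.78  36.  ]
```

The barrel is near (525,-218) at a yaw of about 3°. The V-block is at (513.8,189.5) with yaw -18.7°. I'll move over the barrel and take a wrist-camera look.

Request:
servo_tool:
  moves: [0.784, 0.924, 0, -0.092, 0.6, 0.784, 0.924, 0, -0.092, 0.6, 0.784, 0.924, 0, -0.092, 0.6, 0.784, 0.924, 0, -0.092, 0.6, 0.784, 0.924, 0, -0.092, 0.6, 0.784, 0.924, 0, -0.092, 0.6, 0.784, 0.924, 0, -0.092, 0.6, 0.784, 0.924, 0, -0.092, 0.6, 0.784, 0.924, 0, -0.092, 0.6, 0.784, 0.924, 0, -0.092, 0.6, 0.784, 0.924, 0, -0.092, 0.6, 0.784, 0.924, 0, -0.092, 0.6]

```text
t: 1.1
eef_pos: [527.1, -215.4, 188.3]
tcp_rot: [-3.141, 0.0, 0.058]
ft_force: [0.5, -0.1, 0.5]
opening: 0.604
grip_force: 0.0
```

Request:
servo_tool:
  moves: [0, 0, 0, 0, 0.6, 0, 0, 0, 0, 0.6, 0, 0, 0, 0, 0.6, 0, 0, 0, 0, 0.6, 0, 0, 0, 0, 0.6, 0, 0, 0, 0, 0.6]

```text
t: 1.6
eef_pos: [524.9, -219.3, 188.5]
tcp_rot: [3.142, 0.0, 0.055]
ft_force: [-0.4, 0.5, -0.4]
opening: 0.598
grip_force: 0.0
```

Run:
```python
from h import *
s=state();print(s["t"],s["eef_pos"],s["tcp_rot"],s["ft_force"],s["opening"])
c=get_calibration("wrist");p,d=read_camera("wrist");cv2.imwrite("pics/w1.png",p);np.save("pics/w1.npy",d);print(c)
np.savez("pics/w1c.npz",**c)
```

```text
1.6 [ 524.91992205 -219.29374667  188.49229819] [3.14150985e+00 5.57572819e-05 5.52108391e-02] [-0.44511609  0.50338049 -0.4070363 ] 0.5980547156427897
{'K': array([[325.1922621 ,   0.        , 280.91919173],
       [  0.        , 325.1922621 , 208.65114888],
       [  0.        ,   0.        ,   1.        ]]), 'R': array([[ 5.50021951e-02, -9.98486218e-01, -1.75176805e-04],
       [-9.62617253e-01, -5.30729323e-02,  2.65614926e-01],
       [-2.65222140e-01, -1.44407757e-02, -9.64079188e-01]]), 't': array([-247.31578487,  463.63037199,  526.28619349])}
```

View pics/w1.png

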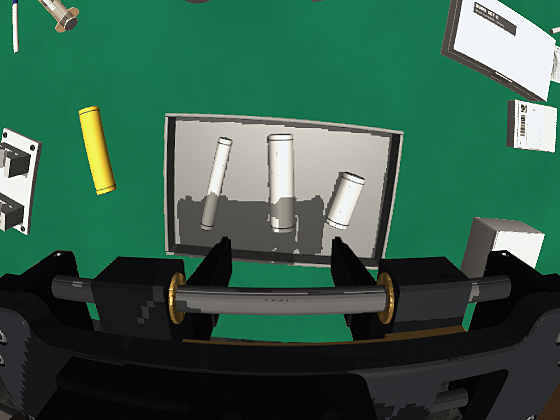

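The wrist view shows the target running from about (280,134) to (283,232). Its left edge goes from (268,140) to (270,228) and its right edge from (292,140) to (296,228). I'll compute the refined pose.

```bash
cat >> h.py <<'E'
def fray(c,u,v):
    K=c["K"];x=np.array([u-K[0,2],v-K[1,2]]);r=np.hypot(*x);th=r/K[0,0]
    d=np.array([*(x/r*np.sin(th)),np.cos(th)]) if r>0 else np.array([0,0,1.])
    return -c["R"].T@c["t"],c["R"].T@d
def fatz(c,u,v,z):
    C,d=fray(c,u,v);return C+d*(z-C[2])/d[2]
E
python3 - <<'E'
from h import *
from scipy.optimize import least_squares
np.set_printoptions(precision=2,suppress=True)
c=dict(np.load("pics/w1c.npz"));p=cv2.imread("pics/w1.png");d=np.load("pics/w1.npy")
for u,v,z in[(280,134,22),(283,232,26),(268,145,22),(292,145,22),(270,222,22),(296,222,22)]:print(fatz(c,u,v,z))
v,u=np.mgrid[128:238,262:302];D=d[128:238,262:302]
P=[]
for a,b,q in zip(u.ravel(),v.ravel(),D.ravel()):
    if q>0:
        C,r=fray(c,a,b);P.append(C+r*q/(c["R"][2]@r))
P=np.array(P);F=P[P[:,2]<14];print("floor",np.median(F[:,2]))
B=P[(P[:,2]>20)&(P[:,2]<50)];print(len(B),B.min(0),B.max(0),np.percentile(B[:,2],98))
def res(q):
    s=-(B[:,0]-525)*np.sin(q[1])+(B[:,1]-q[0])*np.cos(q[1]);return np.hypot(s,B[:,2]-q[2])-14
r=least_squares(res,[-218,0,22],loss="soft_l1");print("cyl",r.x,np.degrees(r.x[1]),np.abs(r.fun).mean())
big=cv2.resize(p[120:250,250:315],None,fx=4,fy=4,interpolation=cv2.INTER_CUBIC)
vb=cv2.resize(p[120:240,0:60],None,fx=4,fy=4,interpolation=cv2.INTER_CUBIC)
big=big[:480];cv2.imwrite("pics/w1c.png",np.hstack([big,vb]))
E
```

```text
[ 585.21 -214.44   22.  ]
[ 472.84 -224.08   26.  ]
[ 572.24 -201.81   22.  ]
[ 573.7  -228.41   22.  ]
[ 482.97 -208.3    22.  ]
[ 484.64 -238.67   22.  ]
floor 7.416643952558758
2356 [ 473.82 -235.49   20.11] [ 585.97 -201.52   37.39] 36.097642368011186
cyl [-218.89    0.07   21.1 ] 4.161795205056489 0.5245373172250156
```

The refined pose is x≈527, y≈-218.7, yaw≈4.2°. I'll descend to TCP z≈12 and grasp.

Request:
servo_tool:
  moves: [0.004, -0.001, -0.09, 0.005, 0.6, 0.004, -0.001, -0.18, 0.005, 0.6, 0.004, -0.001, -0.27, 0.005, 0.6, 0.004, -0.001, -0.34, 0.005, 0.6, 0.004, -0.001, -0.39, 0.005, 0.6, 0.004, -0.001, -0.42, 0.005, 0.6, 0.004, -0.001, -0.435, 0.005, 0.6, 0.004, -0.001, -0.441, 0.005, 0.6, 0.004, -0.001, -0.441, 0.005, 0.6, 0.004, -0.001, -0.441, 0.005, 0.6, 0.004, -0.001, -0.441, 0.005, 0.6, 0.004, -0.001, -0.441, 0.005, 0.6]

```text
t: 2.65
eef_pos: [527.4, -219.0, 12.9]
tcp_rot: [3.141, -0.001, 0.072]
ft_force: [0.8, 0.6, -0.2]
opening: 0.6
grip_force: 0.0
```

Request:
servo_tool:
  moves: [0, 0, 0, 0, 0.4, 0, 0, 0, 0, 0.4, 0, 0, 0, 0, 0.35, 0, 0, 0, 0, 0.3, 0, 0, 0, 0, 0.2, 0, 0, 0, 0, 0.1, 0, 0, 0, 0, 0, 0, 0, 0, 0, 0, 0, 0, 0, 0, 0, 0, 0, 0, 0, 0, 0, 0, 0, 0, 0, 0, 0, 0, 0, 0]

```text
t: 3.65
eef_pos: [527.0, -218.8, 12.0]
tcp_rot: [3.142, 0.0, 0.072]
ft_force: [-1.1, 0.2, -0.7]
opening: 0.006
grip_force: 0.0
```

The fingers shut completely, so the grasp missed. I'll look before moving anything.

Run:
```python
from h import *
s=state();print(s["t"],s["eef_pos"],s["tcp_rot"],s["joints"])
c=get_calibration("wrist");p,d=read_camera("wrist");np.save("pics/w2.npy",d);np.savez("pics/w2c.npz",**c)
q,e=read_camera("top");np.save("pics/top2.npy",e);cv2.imwrite("pics/top2.png",q)
cv2.imwrite("pics/w2.png",p)
k=cv2.resize(q[200:310,290:440],None,fx=2.6,fy=2.6,interpolation=cv2.INTER_CUBIC)
o=np.zeros((580,780,3),np.uint8);o[:286,:390]=k
r,_=read_camera("scene");k=cv2.resize(r[170:285,300:450],None,fx=2.6,fy=2.6,interpolation=cv2.INTER_CUBIC)[:286];o[:k.shape[0],390:]=k[:,:390]
k=cv2.resize(p,(390,292));o[286:578,:390]=k
k=cv2.resize(p[210:330,180:380],(390,234));o[290:524,390:]=k
cv2.imwrite("pics/m2.png",o)
```

```text
3.65 [ 527.03377215 -218.81920406   12.0439828 ] [3.14153413e+00 7.13609035e-05 7.24470933e-02] [-5.09225672e-01  6.48164508e-01  1.84862274e+00 -1.46588442e-04
  6.44832883e-01  9.89240714e-01]
```

View pics/m2.png

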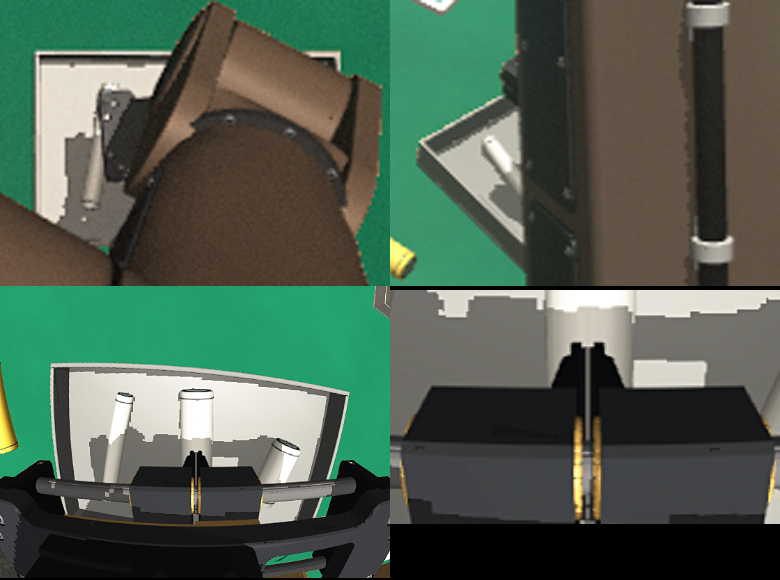

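The fingers appear fully shut, with the barrel still centred just ahead of or beneath them. I'll measure the fingertips and the barrel in 3D from the wrist depth.

```bash
cat >> h.py <<'E'
def fproj(c,X):
    x=c["R"]@np.asarray(X,float)+c["t"];th=np.arctan2(np.hypot(x[0],x[1]),x[2]);n=np.hypot(x[0],x[1])
    return c["K"][:2,2]+c["K"][0,0]*th*x[:2]/n
def fcloud(c,d,u0,u1,v0,v1):
    P=[]
    for v in range(v0,v1):
        for u in range(u0,u1):
            q=d[v,u]
            if q>0:
                C,r=fray(c,u,v);P.append(np.r_[C+r*q/(c["R"][2]@r),u,v])
    return np.array(P)
E
python3 - <<'E'
from h import *
np.set_printoptions(precision=1,suppress=True)
c=dict(np.load("pics/w2c.npz"));d=np.load("pics/w2.npy")
print("tcp px",fproj(c,(527,-218.8,12)),"cam",-c["R"].T@c["t"])
P=fcloud(c,d,240,320,130,290)
for v in range(140,290,8):
    q=P[(P[:,4]==v)];k=[q[q[:,3]==u][0,:3] if (q[:,3]==u).any() else None for u in(262,272,279,282,285,296)]
    print(v,*k)
c1=dict(np.load("pics/w1c.npz"));d1=np.load("pics/w1.npy")
print("tips1",fproj(c1,(525,-219-28,188)),fproj(c1,(525,-219+28,188)))
E
```

```text
tcp px [281.7 239.9] cam [ 601.5 -213.   207.7]
140 [ 589.2 -202.2    7.4] [ 589.5 -208.3    6.3] [ 589.9 -212.6    7.3] [ 590.  -214.4    7.1] [ 590.1 -216.3    6.9] [ 590.7 -222.9    7.9]
148 [ 584.2 -202.5    7.5] [ 585.5 -208.9   17.3] [ 585.8 -212.9   17.2] [ 586.  -214.7   18.7] [ 586.  -216.4   17.4] [ 586.5 -222.8   17.7]
156 [ 581.7 -203.9   29. ] [ 582.5 -209.5   33.5] [ 582.9 -213.2   34.2] [ 583.2 -214.8   35.9] [ 583.1 -216.4   34.6] [ 583.5 -222.3   33.8]
164 [ 577.  -204.1   27.4] [ 578.3 -209.8   34.4] [ 578.6 -213.6   34.8] [ 578.9 -215.1   36. ] [ 578.8 -216.8   34.1] [ 579.1 -222.7   33.3]
172 [ 572.8 -204.5   29.5] [ 574.  -210.1   34.6] [ 574.4 -213.9   35.6] [ 574.3 -215.5   34.2] [ 574.3 -217.1   33.4] [ 574.6 -223.1   32.6]
180 [ 568.2 -204.7   29.2] [ 569.7 -210.4   34.8] [ 570.1 -214.2   35.5] [ 570.  -215.8   34.3] [ 570.3 -217.4   35.3] [ 570.3 -223.4   33.1]
188 [ 563.8 -205.    29.6] [ 565.2 -210.7   34.5] [ 565.9 -214.5   36.5] [ 565.5 -216.1   33.9] [ 565.6 -217.8   34.2] [ 565.4 -223.9   30.9]
196 [ 559.1 -205.3   29.1] [ 560.6 -211.    34.1] [ 561.1 
[... 977 characters left out ...]
   59.5] [ 537.3 -216.6   56.5] [ 537.1 -218.1   55.9] [ 539.1 -219.5   60.3] [ 539.1 -224.9   59.4]
260 [ 518.5 -207.4   26.5] [ 538.6 -213.3   69.7] [ 537.2 -216.7   65.9] [ 537.1 -218.1   65.5] [ 538.6 -219.4   68.7] [ 539.1 -224.5   68.9]
268 [ 561.8 -210.6  126.4] [ 561.5 -213.3  125.3] [ 537.4 -216.7   75.3] [ 537.4 -218.1   75. ] [ 539.1 -219.3   78.3] [ 562.5 -219.9  126.5]
276 [ 562.3 -210.9  132.1] [ 561.7 -213.5  130.7] [ 537.5 -216.7   83.4] [ 537.6 -218.    83.4] [ 560.9 -217.   128.5] [ 562.5 -219.8  131.2]
284 [ 561.3 -211.   134.6] [ 561.8 -213.6  135.2] [ 537.2 -216.8   89.9] [ 537.1 -218.1   89.5] [ 560.  -217.   131.4] [ 562.8 -219.5  136.2]
tips1 [324.2 241.4] [238. 237.]
```

Run:
```python
from h import *
np.set_printoptions(precision=1,suppress=True)
c=dict(np.load("pics/w1c.npz"));d=np.load("pics/w1.npy")
P=fcloud(c,d,205,365,228,300);P=P[P[:,2]>80]
print("w1 lowest finger pts (tcp z 188.5)")
for a,b in((205,260),(300,365)):
    Q=P[(P[:,3]>=a)&(P[:,3]<b)];Q=Q[np.argsort(Q[:,2])];print(Q[:12]);Q=Q[np.argsort(Q[:,4])];print(Q[:6])
s=state();print(s["opening"],s["grip_force"],s["ft_force"])
p=cv2.imread("pics/w1.png");cv2.imwrite("pics/w1z.png",cv2.resize(p[220:300,190:370],None,fx=4,fy=4,interpolation=cv2.INTER_CUBIC))
```

```text
w1 lowest finger pts (tcp z 188.5)
[[ 533.1 -189.5  213.2  230.   239. ]
 [ 521.5 -190.2  213.7  231.   258. ]
 [ 533.3 -189.   213.9  229.   239. ]
 [ 522.9 -190.2  213.9  231.   256. ]
 [ 533.3 -188.5  214.1  228.   239. ]
 [ 534.3 -185.   214.2  222.   237. ]
 [ 534.7 -188.   214.5  227.   237. ]
 [ 522.6 -190.3  214.6  231.   257. ]
 [ 520.1 -190.3  214.7  231.   261. ]
 [ 534.7 -187.4  214.7  226.   237. ]
 [ 534.7 -186.3  214.8  224.   237. ]
 [ 521.4 -190.3  214.9  231.   259. ]]
[[ 534.7 -188.   214.5  227.   237. ]
 [ 534.3 -185.   214.2  222.   237. ]
 [ 534.7 -187.4  214.7  226.   237. ]
 [ 534.7 -186.3  214.8  224.   237. ]
 [ 534.8 -186.9  215.   225.   237. ]
 [ 534.8 -185.8  215.3  223.   237. ]]
[[ 536.2 -248.4  213.   334.   239. ]
 [ 525.2 -247.8  213.3  331.   257. ]
 [ 536.3 -247.1  213.4  332.   239. ]
 [ 524.8 -247.7  213.9  331.   258. ]
 [ 536.1 -247.   214.5  332.   240. ]
 [ 524.4 -247.7  214.5  331.   259. ]
 [ 534.9 -247.1  214.6  332.   242. ]
 [ 536.8 -247.4  214.7  333.   239. ]
 [ 526.5 -247.4  214.9  331.   256. ]
 [ 533.3 -247.2  215.1  332.   245. ]
 [ 534.5 -247.1  215.1  332.   243. ]
 [ 538.2 -249.   215.1  336.   237. ]]
[[ 538.3 -249.5  215.2  337.   237. ]
 [ 538.4 -251.2  215.2  340.   237. ]
 [ 538.3 -248.3  215.4  335.   237. ]
 [ 538.3 -250.7  215.1  339.   237. ]
 [ 538.6 -249.9  216.   338.   237. ]
 [ 538.2 -249.   215.1  336.   237. ]]
0.011436513633383686 0.0 [0.5 0.4 0.1]
```

View pics/w1z.png

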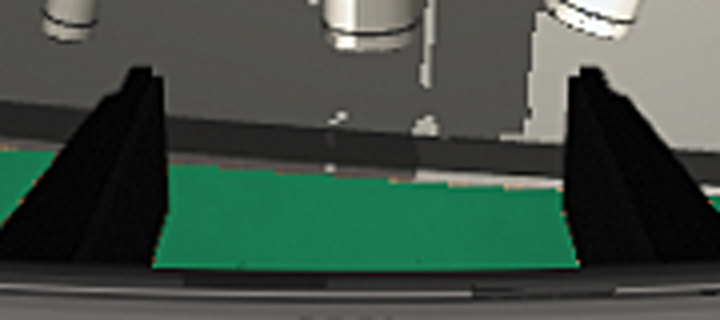

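The depth shows the real fingertips about 25 mm above the reported TCP: they were at z≈213.5 when the TCP read 188.5. So the fingers closed just above the barrel without moving it. I'll reopen, go about 25 mm lower while watching the force, and close again.

Request:
servo_tool:
  moves: [0, 0, 0, 0, 0.6, 0, 0, 0, 0, 0.6, 0, 0, 0, 0, 0.6, 0, 0, 0, 0, 0.6, 0, 0, 0, 0, 0.6, 0, 0, 0, 0, 0.6, 0, 0, 0, 0, 0.6]

```text
t: 4.38
eef_pos: [527.0, -218.8, 12.0]
tcp_rot: [3.142, 0.0, 0.072]
ft_force: [-0.6, 0.3, -0.6]
opening: 0.436
grip_force: 0.0
```

Request:
servo_tool:
  moves: [0, 0, -0.015, 0, 0.6, 0, 0, -0.03, 0, 0.6, 0, 0, -0.045, 0, 0.6, 0, 0, -0.055, 0, 0.6, 0, 0, -0.055, 0, 0.6, 0, 0, -0.055, 0, 0.6]

```text
t: 4.88
eef_pos: [526.9, -218.7, -10.4]
tcp_rot: [-3.141, 0.001, 0.073]
ft_force: [-0.1, -0.4, 0.2]
opening: 0.599
grip_force: 0.0
```

Request:
servo_tool:
  moves: [0, 0, -0.003, 0, 0.6, 0, 0, -0.006, 0, 0.6, 0, 0, -0.006, 0, 0.6, 0, 0, -0.006, 0, 0.3, 0, 0, -0.006, 0, 0, 0, 0, -0.006, 0, 0, 0, 0, -0.006, 0, 0, 0, 0, -0.006, 0, 0, 0, 0, -0.006, 0, 0, 0, 0, -0.006, 0, 0, 0, 0, -0.006, 0, 0, 0, 0, -0.006, 0, 0]

```text
t: 5.88
eef_pos: [527.1, -218.8, -12.3]
tcp_rot: [3.141, -0.0, 0.072]
ft_force: [-0.3, -0.5, 0.7]
opening: 0.283
grip_force: 30.0
```

It's gripped: opening 0.283 (about 27 mm) at 30 N. I'll lift it clear.

Request:
servo_tool:
  moves: [0, 0, 0.02, 0, 0, 0, 0, 0.05, 0, 0, 0, 0, 0.1, 0, 0, 0, 0, 0.15, 0, 0, 0, 0, 0.2, 0, 0, 0, 0, 0.25, 0, 0, 0, 0, 0.29, 0, 0, 0, 0, 0.31, 0, 0, 0, 0, 0.32, 0, 0, 0, 0, 0.32, 0, 0, 0, 0, 0.32, 0, 0]

```text
t: 6.8
eef_pos: [526.8, -218.6, 115.2]
tcp_rot: [-3.141, 0.001, 0.072]
ft_force: [0.4, 1.0, -1.2]
opening: 0.288
grip_force: 30.0
```

Request:
servo_tool:
  moves: [-0.002, 0.05, 0, -0.02, 0, -0.004, 0.12, 0, -0.04, 0, -0.008, 0.2, 0, -0.06, 0, -0.012, 0.29, 0, -0.08, 0, -0.015, 0.38, 0, -0.1, 0, -0.018, 0.47, 0, -0.11, 0, -0.022, 0.56, 0, -0.12, 0, -0.026, 0.65, 0, -0.127, 0, -0.028, 0.74, 0, -0.127, 0, -0.03, 0.82, 0, -0.127, 0, -0.032, 0.88, 0, -0.127, 0, -0.033, 0.92, 0, -0.127, 0]

```text
t: 7.8
eef_pos: [513.0, 151.5, 114.6]
tcp_rot: [3.141, 0.002, -0.325]
ft_force: [0.7, 0.0, -1.5]
opening: 0.286
grip_force: 30.0
```

Request:
servo_tool:
  moves: [0, 0.05, 0, 0, 0, 0, 0.085, 0, 0, 0, 0, 0.1, 0, 0, 0, 0, 0.1, 0, 0, 0, 0, 0.1, 0, 0, 0, 0, 0.1, 0, 0, 0, 0, 0.1, 0, 0, 0]

```text
t: 8.38
eef_pos: [513.9, 188.3, 115.5]
tcp_rot: [3.141, 0.0, -0.328]
ft_force: [1.2, -0.2, -0.9]
opening: 0.288
grip_force: 30.0
```

Run:
```python
from h import *
s=state();print(s["t"],s["eef_pos"],s["tcp_rot"],s["ft_force"],s["opening"],s["grip_force"])
c=get_calibration("wrist");p,d=read_camera("wrist");cv2.imwrite("pics/w3.png",p);np.save("pics/w3.npy",d)
np.savez("pics/w3c.npz",**c)
q,e=read_camera("top");cv2.imwrite("pics/top3.png",q);np.save("pics/top3.npy",e)
o=np.zeros((520,560,3),np.uint8);o[:420]=p
a=cv2.resize(q[200:320,140:230],None,fx=3,fy=3);big=np.zeros((420,830,3),np.uint8);big[:420,:560]=p;big[:360,560:]=a
cv2.imwrite("pics/m3.png",big[:,:800])
```

```text
8.3833 [513.91103512 188.3352935  115.50788081] [ 3.14125165e+00  2.70867338e-04 -3.27517601e-01] [ 1.18268211 -0.15093537 -0.92734334] 0.2879137627023591 29.996180534362793
```

View pics/m3.png

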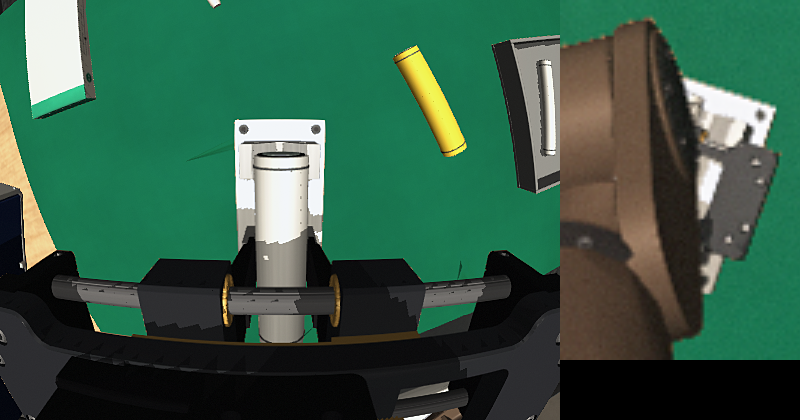

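The barrel is held above the block. In the wrist view its far end is near (281,153) and its near end near (283,342), and the far plate corners are at (235,121) and (327,122). I'll compute the relative poses.

Run:
```python
from h import *
from scipy.optimize import least_squares
np.set_printoptions(precision=2,suppress=True)
c=dict(np.load("pics/w3c.npz"));d=np.load("pics/w3.npy")
P=fcloud(c,d,250,312,145,345)[:, :5]
B=P[(P[:,2]>135)&(P[:,2]<175)&((P[:,4]<255)|(P[:,4]>318))]
T=np.array([513.9,189.0])
def ax(q):
    a=np.array([np.cos(q[2])*np.cos(q[3]),np.sin(q[2])*np.cos(q[3]),np.sin(q[3])]);return a,np.array([T[0],q[0],q[1]])
def res(q,B=B):
    a,o=ax(q);w=B[:,:3]-o;return np.linalg.norm(np.cross(w,a),axis=1)-14
r=least_squares(res,[189,150,-.327,0],loss="soft_l1",f_scale=1);q=r.x
print(len(B),"barrel y,z,yaw,pitch",q[:2],np.degrees(q[2:]),np.abs(r.fun).mean())
a,o=ax(q);K=B[np.abs(r.fun)<1.5];t=(K[:,:3]-o)@a;print("axial ext",np.percentile(t,[0,.5,99.5,100]),t.max()-t.min(),"mid pt",o+a*(t.max()+t.min())/2)
# plate: corners
ks=[fatz(c,u,v,12) for u,v in((235,121),(327,122))];print("corners",ks,"top cam said (597.9,205.2),(570.7,125.9)")
# plate surface points & saddle tops by depth
S=fcloud(c,d,225,335,112,215);
Z=S[(S[:,2]>8)&(S[:,2]<16)];print("plate z",np.median(Z[:,2]),len(Z))
Tt=S[(S[:,2]>53)&(S[:,2]<60)];print("top z",np.median(Tt[:,2]) if len(Tt) else None,len(Tt))
psi=np.radians(-18.74);e=np.array([np.cos(psi),np.sin(psi)]);n=np.array([-e[1],e[0]])
R=(S[:,:2]-[513.76,189.49]);al=R@e;ac=R@n
m=(S[:,2]>8)&(S[:,2]<60)
print("along max",np.percentile(al[m],[98,99,99.7,100]),"across",np.percentile(ac[m],[0,.5,1,99,99.5,100]))
mt=(S[:,2]>53)&(S[:,2]<60)
print("saddle: along",np.percentile(al[mt],[1,99]),"across",np.percentile(ac[mt],[0,1,99,100]))
p=cv2.imread("pics/w3.png");cv2.imwrite("pics/w3z.png",cv2.resize(p[110:260,220:345],None,fx=4,fy=4,interpolation=cv2.INTER_CUBIC))
```

```text
6672 barrel y,z,yaw,pitch [188.97 149.  ] [-18.6  -0.2] 0.637685548524466
axial ext [-51.95 -47.9   57.93  58.6 ] 110.54384468926179 mid pt [517.05 187.91 148.99]
corners [array([598.76, 204.32,  12.  ]), array([570.8 , 124.93,  12.  ])] top cam said (597.9,205.2),(570.7,125.9)
plate z 11.43048340921223 3458
top z 56.27718380612788 1000
along max [75.7  76.25 76.57 77.56] across [-41.56 -40.61 -40.35  42.02  42.41  43.22]
saddle: along [30.09 57.3 ] across [-31.28 -30.81  32.52  32.8 ]
```

View pics/w3z.png

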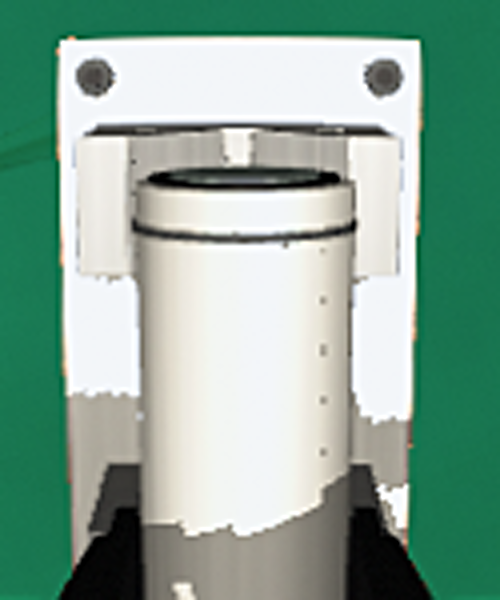

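The wrist view puts the barrel about 1.8 mm too far along the block and about 1 mm off across it, with the yaw matched. I'll correct that while descending to about 9 mm above the seat.

Request:
servo_tool:
  moves: [-0.0035, 0.004, -0.04, 0, 0, -0.0035, 0.004, -0.09, 0, 0, -0.0035, 0.004, -0.14, 0, 0, -0.0035, 0.004, -0.18, 0, 0, -0.0035, 0.004, -0.205, 0, 0, -0.0035, 0.004, -0.215, 0, 0, -0.0035, 0.004, -0.215, 0, 0, -0.0035, 0.004, -0.215, 0, 0, -0.0035, 0.004, -0.215, 0, 0]

```text
t: 9.23
eef_pos: [513.0, 190.8, 30.5]
tcp_rot: [-3.141, -0.001, -0.327]
ft_force: [-0.1, -1.2, -1.2]
opening: 0.287
grip_force: 30.0
```

```bash
cat > see.py <<'E'
from h import *
from scipy.optimize import least_squares
np.set_printoptions(precision=2,suppress=True)
def go(tag):
    s=state();T=s["eef_pos"];print(s["t"],T,s["tcp_rot"],s["ft_force"],s["moment"],s["opening"],s["grip_force"])
    c=get_calibration("wrist");p,d=read_camera("wrist");cv2.imwrite(f"pics/{tag}.png",p)
    zc=T[2]+33.5
    P=fcloud(c,d,250,312,140,345);B=P[(P[:,2]>zc-3)&(P[:,2]<zc+20)&((P[:,4]<250)|(P[:,4]>320))]
    ax=lambda q:(np.array([np.cos(q[2])*np.cos(q[3]),np.sin(q[2])*np.cos(q[3]),np.sin(q[3])]),np.array([T[0],q[0],q[1]]))
    def res(q):
        a,o=ax(q);return np.linalg.norm(np.cross(B[:,:3]-o,a),axis=1)-14
    r=least_squares(res,[T[1],zc,-.327,0],loss="soft_l1");a,o=ax(r.x)
    t=((B[:,:3]-o)@a)[np.abs(r.fun)<1.5];m=o+a*(t.max()-55)
    print("barrel yaw,pitch",np.degrees(r.x[2:]),"ext",t.min(),t.max(),"centre from far end",m)
    S=fcloud(c,d,200,360,90,215);psi=np.radians(-18.74);e=np.array([np.cos(psi),np.sin(psi)]);n=np.array([-e[1],e[0]])
    W=S[:,:2]-[513.76,189.49];al=W@e;ac=W@n
    k=(S[:,2]>8)&(S[:,2]<16)&(al>60);j=(S[:,2]>53)&(S[:,2]<60)&(np.abs(ac)>20)&(np.abs(ac)<40)&(al<70)&(al>15)
    print("plate end",np.percentile(al[k],[98,99.5]),"across",np.percentile(ac[k],[.5,99.5]))
    print("saddle along",np.percentile(al[j],[1,99]),"across",np.percentile(ac[j],[1,99]))
    w=m[:2]-[513.76,189.49];print("barrel along,across",w@e,w@n)
    return p
E
python3 - <<'E'
from see import *
go("w4")
E
```

```text
9.2333 [512.96 190.83  30.51] [-3.14 -0.   -0.33] [-0.11 -1.24 -1.15] [0.08 0.05 0.  ] 0.2872087692494141 29.996163547039032
barrel yaw,pitch [-18.57  -0.14] ext -51.346456364936785 58.57937271821242 centre from far end [516.35 190.32  63.99]
plate end [76.86 77.12] across [-40.36  42.05]
saddle along [30.12 57.46] across [-30.83  32.54]
barrel along,across 2.1874884012898708 1.620482259672822
```

It's aligned along the block to about 1 mm and needs about 0.6 mm back across it. I'll lower slowly to near contact.

Request:
servo_tool:
  moves: [-0.0005, -0.0015, -0.008, 0, 0, -0.0005, -0.0015, -0.016, 0, 0, -0.0005, -0.0015, -0.02, 0, 0, -0.0005, -0.0015, -0.022, 0, 0, -0.0005, -0.0015, -0.022, 0, 0, -0.0005, -0.0015, -0.022, 0, 0, -0.0005, -0.0015, -0.022, 0, 0]

```text
t: 9.87
eef_pos: [512.4, 190.3, 20.9]
tcp_rot: [-3.142, -0.0, -0.327]
ft_force: [0.2, 2.2, -0.7]
opening: 0.286
grip_force: 30.0
```

Request:
servo_tool:
  moves: [0, 0, -0.001, 0, 0, 0, 0, -0.002, 0, 0, 0, 0, -0.002, 0, 0, 0, 0, -0.002, 0, 0, 0, 0, -0.002, 0, 0]

```text
t: 10.28
eef_pos: [512.5, 190.4, 20.6]
tcp_rot: [-3.141, -0.001, -0.327]
ft_force: [-1.0, 2.1, 6.7]
opening: 0.288
grip_force: 30.0
```

It is in contact: about 7 N vertical, with a slight +y push that means the -y flank is bearing more. I'll nudge 0.3 mm toward +y and press a little more.

Request:
servo_tool:
  moves: [0.0002, 0.0007, 0, 0, 0, 0.0002, 0.0007, 0, 0, 0, 0.0002, 0.0007, 0, 0, 0, 0.0002, 0.0007, 0, 0, 0]

```text
t: 10.62
eef_pos: [512.5, 190.5, 20.6]
tcp_rot: [-3.141, -0.001, -0.327]
ft_force: [-0.7, -0.2, 7.5]
opening: 0.286
grip_force: 30.0
```

Request:
servo_tool:
  moves: [0, 0, -0.0005, 0, 0, 0, 0, -0.0005, 0, 0, 0, 0, -0.0005, 0, 0, 0, 0, -0.0005, 0, 0]

```text
t: 10.95
eef_pos: [512.5, 190.5, 20.6]
tcp_rot: [-3.141, -0.001, -0.327]
ft_force: [-2.2, 0.5, 9.5]
opening: 0.286
grip_force: 30.0
```

Request:
servo_tool:
  moves: [0, 0, 0, 0, 0, 0, 0, 0, 0, 0]

```text
t: 11.12
eef_pos: [512.5, 190.4, 20.6]
tcp_rot: [-3.141, -0.001, -0.327]
ft_force: [-1.7, -0.4, 9.5]
opening: 0.288
grip_force: 30.0
```

Request:
servo_tool:
  moves: [0, 0, 0, 0, 0, 0, 0, 0, 0, 0]

```text
t: 11.28
eef_pos: [512.5, 190.5, 20.6]
tcp_rot: [-3.141, -0.001, -0.327]
ft_force: [-2.3, 0.3, 9.2]
opening: 0.286
grip_force: 30.0
```

About 9.5 N vertical and balanced across. I'll check the seating.

Run:
```python
from see import *
p=go("w5")
r,_=read_camera("scene")
o=np.zeros((400,800,3),np.uint8)
o[:,:400]=cv2.resize(p[100:260,200:360],(400,400),interpolation=cv2.INTER_CUBIC)
o[:,400:]=cv2.resize(r[250:370,180:300],(400,400),interpolation=cv2.INTER_CUBIC)
cv2.imwrite("pics/m5.png",o)
```

```text
11.2833 [512.52 190.46  20.6 ] [-3.14 -0.   -0.33] [-2.29  0.3   9.21] [-0.03  0.41 -0.16] 0.2858923457565161 30.01306861639023
barrel yaw,pitch [-18.82  -0.18] ext -51.61800441413666 58.54259881374178 centre from far end [515.88 189.92  54.08]
plate end [77.  77.2] across [-40.31  42.09]
saddle along [29.75 57.48] across [-30.8   32.62]
barrel along,across 1.8647351754702384 1.0902842686132335
```

View pics/m5.png

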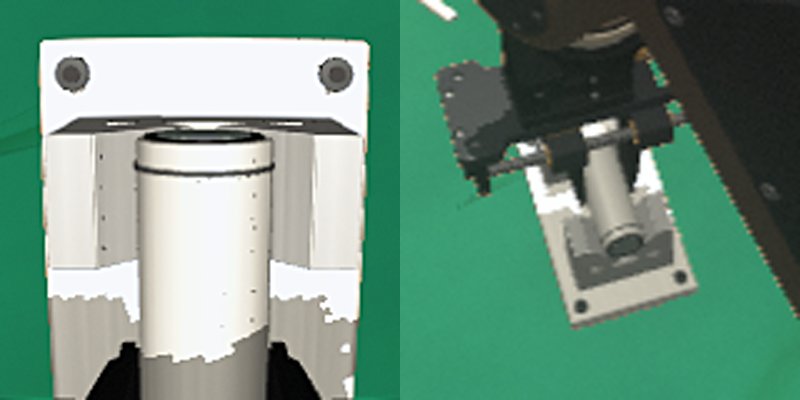

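The picture shows the barrel lying down in the V, with its far end flush with the outer saddle face. It is centred to about 1 mm, with the axis at z≈55 and the press at about 10 N, balanced across the V. I'll hand it in.

```bash
python3 -c "
from cell import *
print(job_done())"
```

```text
the job is handed in; nothing more can be done
None
```

The thick, long barrel is seated lengthwise in the V-block, centred to about 1 mm, and the gripper is still holding it down with about 10 N shared across both flanks; I handed the job in at about 11 s, and the result was not reported back.

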